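# Press down a brass counter rule and park the pressing block

### The job

Bed down the new brass rule on the cushioned board: take the pressing block by its handle, set both skids on the rule at the red end, in line with it, and sweep to the other end in one pass without lifting, pressing steadily with about 8 N (never over 20 N) so that the skids cover the whole length. Then park the block astride the middle of the wooden rail, set down rather than dropped. Leave the book, jar, hoop and spool where they are.

Things in the scene. Friction and masses are not known exactly. Their poses are not given: they have to be found in the camera images.
- press_block: Pressing block, loose, 0.25 kg: two white skids 90 long (its x), 11 wide, 24 high, 60 over their outer faces, 38 clear between them (open at the ends and below), under a blue plate 90 x 60 x 12. Pale wooden handle on the centre of the plate, 40 (x) by 28 (y), from 36 to 86 above the soles. Origin: centre of the underside, level with the soles; z up. Same after a half turn.
- platen: Pale platen 330 x 120 with a ticked brass rule 260 (x) x 80 (y), 3 thick, on top. Origin: centre of the brass top, 52 above the counter unloaded; x runs along the rule from the red end (-x; red band on the wood beyond the brass) to the plain end. On a black cushion: stays level, sinks about 0.83 mm per N (up to 20) and springs back. Fixed dark base 350 x 140 x 12.
- perch: Parking rail, fixed: pale wooden bar 240 long (its x), 24 wide, flat top at 90 and underside at 66 above the counter, on two dark 20 x 20 posts at x = -105 and 105 and a base 240 x 90 x 12. Origin: centre of the base's underside. A block parked astride has a skid on either side of the bar and its plate resting on it, soles 66 above the counter.
- book: Bystander: closed coral-orange book 130 x 180 x 24, lying flat. Origin: centre of its underside.
- button_jar: Bystander: amber jar with steel lid, 68 across, 85 high. Origin: centre of its underside.
- hoop: Bystander: wooden embroidery hoop lying flat, 130 outside, 12 high. Origin: centre of its underside.
- spool: Bystander: upright green spool, 52 across, 58 high. Origin: centre of its underside.
Not all that is in view belongs to the job. What is shaped like the press_block but pink is not meant.

How it is judged (in metres and radians):
On the way, in this order (a step that is already met when the one before it is completed fails the run):
1. the block presses the rule's red end (centre of the block 65 to 140 mm on the red side of the rule's middle) with 4 to 15 N, in line within 0.15 rad and 13 mm (x of press_block in the frame of platen between -0.14 and -0.065 m and y of press_block in the frame of platen between -0.013 and 0.013 m and contact force between press_block and platen between 4 and 15 N and angle between the x axis of press_block and the x axis of platen, either way round below 0.15 rad), for 0.1 s.
2. same pressure, centre 30 to 55 mm on the red side of the middle (x of press_block in the frame of platen between -0.055 and -0.03 m and y of press_block in the frame of platen between -0.013 and 0.013 m and contact force between press_block and platen between 4 and 15 N and angle between the x axis of press_block and the x axis of platen, either way round below 0.15 rad), for 0.1 s.
3. same pressure, within 12 mm of the middle (x of press_block in the frame of platen between -0.012 and 0.012 m and y of press_block in the frame of platen between -0.013 and 0.013 m and contact force between press_block and platen between 4 and 15 N and angle between the x axis of press_block and the x axis of platen, either way round below 0.15 rad), for 0.1 s.
4. same pressure, 30 to 55 mm beyond the middle (x of press_block in the frame of platen between 0.03 and 0.055 m and y of press_block in the frame of platen between -0.013 and 0.013 m and contact force between press_block and platen between 4 and 15 N and angle between the x axis of press_block and the x axis of platen, either way round below 0.15 rad), for 0.1 s.
5. same pressure at the plain end, 65 to 140 mm beyond the middle (x of press_block in the frame of platen between 0.065 and 0.14 m and y of press_block in the frame of platen between -0.013 and 0.013 m and contact force between press_block and platen between 4 and 15 N and angle between the x axis of press_block and the x axis of platen, either way round below 0.15 rad), for 0.1 s.
At the end, for the whole second after the job is handed in: The released block rests level and still astride the rail's bar, lengthwise along it: bridge plate on the bar (soles 62 to 70 mm above the counter), tilt under 0.08 rad, aligned within 0.22 rad, centre within 70 mm of the bar's middle along it and 12 mm across (x of press_block in the frame of perch between -0.07 and 0.07 m and y of press_block in the frame of perch between -0.012 and 0.012 m and z of press_block in the frame of perch between 0.062 and 0.07 m and angle between press_block's own z axis and vertical below 0.08 rad and angle between the x axis of press_block and the x axis of perch, either way round below 0.22 rad and linear speed of press_block below 0.02 m/s and contact force between press_block and perch above 0.5 N and contact force between press_block and the fingers below 0.1 N); the robot touches nothing.
It fails at once if the block presses on the rule with more than 20 N (contact force between press_block and platen above 20 N).
It fails at once if the block is lifted 5 to 20 mm off the rule on its middle part (within 55 mm of the middle) (x of press_block in the frame of platen between -0.055 and 0.055 m and y of press_block in the frame of platen between -0.02 and 0.02 m and z of press_block in the frame of platen between 0.005 and 0.02 m).
It fails at once if the block is dropped onto the rail (faster than 0.45 m/s just above it) (horizontal distance between press_block and perch below 0.07 m and z of press_block in the frame of perch between 0.064 and 0.1 m and linear speed of press_block above 0.45 m/s).
It fails at once if the book, jar, hoop or spool is moved by more than 30 mm (distance of any of book, button_jar, hoop, spool from where it was at the start of the episode above 0.03 m).
It also fails if it takes over 61 s, if anything falls off the work surface, if the arm or the gripper's body presses on something with over 40 N, if the wrist force passes 120 N, or if a joint passes its speed limit or range.

### The arm

A 6-joint arm with a two-finger parallel gripper is mounted at the origin on the work surface. World frame = base frame: x ahead of the robot, y to its left, z up, the work surface at z = 0. Lengths are in mm, angles in rad, forces in N, time in s.
With the tool pointing down it reaches from about 400 to 825 mm from the base axis. Payload 7 kg.
Tool frame: the origin (TCP) lies at the very end of the fingers, on their centre line; the grasp point (between the pads) lies manip.pinch_z behind it (manip.pinch_z is the distance from the TCP to the grasp point, in mm); z points along the fingers, y is the line along which they close (so a half turn about z gives the same grasp; the last joint's range is limited). The gripper opens to 85 mm and grips with 20 to 120 N. Pads are 22 mm wide; open, the fingers measure 114 mm over their backs; the gripper's body (76 mm by 85 mm) begins 54 mm behind the grasp point. The pads swing forward as they close: fully open they stand 13 mm farther back than shut.
Start: joints at [1.5, 0.359, 0.012, 0, -1.224, -0.288], TCP at [237.034, 631.989, 231.302] pointing down, gripper open.
Joint ranges: [-3.07, 3.07], [-1.43, 2.12], [-1.02, 1.25], [-3.03, 1.67], [-3.05, -0], [-3.03, 3.03]. Speed limits (rad/s): [2.39, 2.39, 3.01, 3.14, 3.14, 3.14].

### API

Orientations are given as a unit quaternion [w, x, y, z].
In Python, from bench import manip gives the robot as it stands.
- The arm moves only by the tool play_rows, never from a script. Its argument "motion" is text: rows parted by semicolons, each of 7 numbers parted by spaces: the turn, a rotation vector about the tool's x, y, z in degrees, then the shift along the tool's x, y, z in m, then the opening, from 0 (shut) to 1 (fully open). In form: wx wy wz tx ty tz jaw; .... A call has 1 to 20 rows; each row shifts and turns the commanded pose from where the row before left it, along the tool's axes as they then stand; what a row does not reach is not made up. A row lasts 1/8 s, in which the tool goes at most 62.5 mm and 10.7 degrees, less where a joint would pass 70% of its speed; a pose out of reach is approached as far as the arm can. A call with a gripper value outside its range is refused whole. The fingers move at their own pace and stop on an object; the grip force is fixed at half the most. Time passes only in rows, so rows that do not move let the fingers close. It gives the time, the measured TCP pose, the force, the opening and the grip force at its end, in the units of the state.
- manip.get_obs(): the state, without advancing time (a new reading comes with each control period).
- manip.read_camera(name): name is "side" or "top" or "wrist"; returns (picture, depth): 400x640x3 uint8, red, green, blue; 400x640 float32, mm along the optical axis (not along the pixel's ray), 0 where there is no reading.
- manip.camera_model(name): a dict with "mtx" (3x3 intrinsics, pixels), "cam_to_world" (4x4, takes a point from camera to world coordinates). Camera axes: x right, y down, z forward; pixel columns grow to the right and rows downward; lengths in mm; the calibration is good to about 2 mm. A picture is of the moment at which its call begins: read the wrist's pose just before it. camera_model takes no time and is no camera call; for the wrist camera it gives the pose at the moment of the call.
- manip.close_job(): hands the job in; it is judged then, once.
The state is a dict: "time": time; "joint_positions": joint angles; "qd": joint speeds; "joint_torque": joint torques, N m; "eef_pos": TCP position; "tcp_rot": TCP orientation; "ft_force": force on the tool from outside, world axes, zero at the start; "torque": the same for the moment, N m; "gripper_width": opening from 0.0 (shut) to 1.0 (fully open); "grasp_force": force on a finger pad.
Only numpy, scipy, OpenCV 4.12 (cv2) and the standard library are available. Lean on these libraries where they do the work, as an engineer would, in place of code of your own. Each camera call takes 0.05 s, during which the arm holds its last target. There are 200 camera calls.

## Working session

There is one attempt and no reset: what is moved stays moved. The work goes in short steps, Python scripts to look and compute and a tool call to move; the robot and the scene stay as the last step left them, time stands still between calls to the robot, and variables do not carry over. Pictures are saved under pics/ and viewed, at most 10 in all, crops included, and the job is handed in when it is done.

Besides the shell and the picture viewer there is one more tool, called after "Call:" as a command line: name --argument value ..., lists and objects as JSON in quotes. play_rows: Moves the arm, as the interface text tells. Its arguments: {"type":"object","properties":{"motion":{"type":"string"}},"required":["motion"]}

```bash
ls; mkdir -p pics; python3 - <<'E'
from bench import manip
import cv2,numpy as np
print(manip.get_obs(),manip.pinch_z)
for n in("top","side"):
    p,d=manip.read_camera(n);m=manip.camera_model(n)
    cv2.imwrite(f"pics/{n}0.png",p[:,:,::-1]);np.savez(f"{n}0.npz",p=p,d=d,**m);print(m)
E
```

```text
pics
{'time': 0.0, 'joint_positions': array([ 1.50006407e+00,  3.59407485e-01,  1.10231403e-02, -3.12599287e-04,
       -1.22413051e+00, -2.88148806e-01]), 'qd': array([ 0.0009464 , -0.00067885, -0.00150952,  0.00020596,  0.0002093 ,
        0.00043009]), 'joint_torque': array([ 3.38984071e-03, -5.83327353e+01,  2.93409652e+01,  6.93583935e+00,
       -6.04922912e-03,  1.06193573e-05]), 'eef_pos': array([236.91406612, 631.51760687, 230.34160418]), 'tcp_rot': array([ 8.70135161e-04,  9.83933824e-01, -1.78531423e-01, -5.28631615e-05]), 'ft_force': array([-0.1952449 ,  0.88305993,  0.41151607]), 'torque': array([ 0.04548288,  0.00690686, -0.02181681]), 'grasp_force': 0.0, 'gripper_width': 0.9993185791882926} 18.700000000000003
{'mtx': array([[497.43976023,   0.        , 322.91846757],
       [  0.        , 497.43976023, 192.50476752],
       [  0.        ,   0.        ,   1.        ]]), 'cam_to_world': array([[-2.66895753e-02, -9.92480294e-01,  1.19459331e-01,
         3.88462959e+02],
       [-9.99463874e-01,  2.42265123e-02, -2.20236483e-02,
         3.47984781e+01],
       [ 1.89639540e-02, -1.19983088e-01, -9.92594795e-01,
         1.65519743e+03],
       [ 0.00000000e+00,  0.00000000e+00,  0.00000000e+00,
         1.00000000e+00]])}
{'mtx': array([[515.99331484,   0.        , 314.00750803],
       [  0.        , 515.99331484, 200.03105054],
       [  0.        ,   0.        ,   1.        ]]), 'cam_to_world': array([[ 7.49913978e-01, -4.48163865e-01,  4.86598578e-01,
        -1.93448772e+02],
       [-6.61510183e-01, -5.01600875e-01,  5.57495148e-01,
        -8.70584643e+02],
       [-5.77090815e-03, -7.39963318e-01, -6.72622468e-01,
         1.12287674e+03],
       [ 0.00000000e+00,  0.00000000e+00,  0.00000000e+00,
         1.00000000e+00]])}
```

View pics/top0.png

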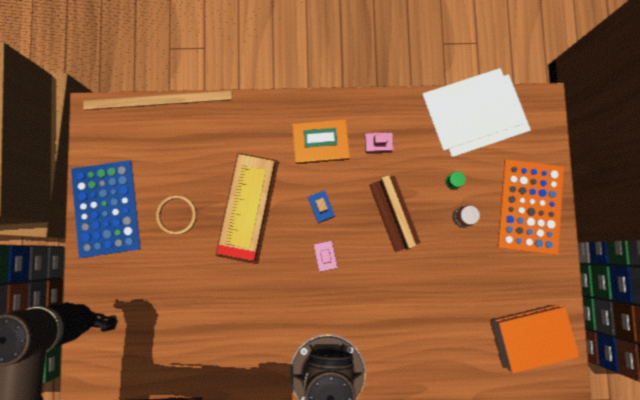

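View pics/side0.png

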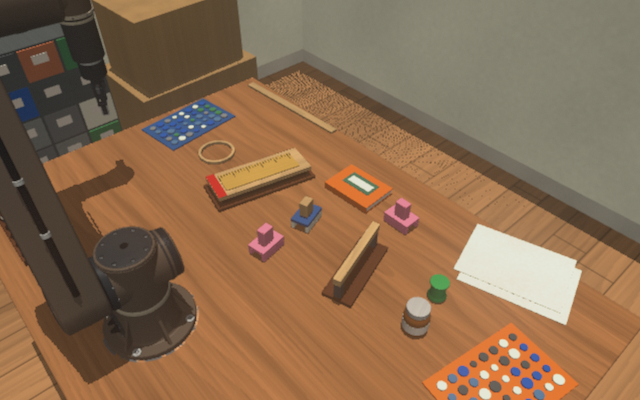

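The top view shows the blue block with its pale handle at (321,207). Its lookalikes are the pink ones at (379,142) and (325,256). The blue button mat at (105,208) is flat, so I rule it out. The platen is at (247,208) with its red end at (237,254). The rail bar is at (398,212), the hoop at (176,215), the jar at (467,215), the spool at (457,180) and the book at (320,140). In the side view the block is at (306,213) and the rail at (357,262). I choose the blue block.

```bash
cat > h.py <<'E'
import numpy as np,cv2
def load(n): return np.load(f"{n}.npz")
def ray(m,uv):
    uv=np.atleast_2d(np.float64(uv));r=np.c_[uv,np.ones(len(uv))]@np.linalg.inv(m["mtx"]).T
    T=m["cam_to_world"];return T[:3,3],r@T[:3,:3].T
def plane(m,uv,z):
    o,d=ray(m,uv);return o+d*((z-o[2])/d[:,2])[:,None]
def tri(m1,u1,m2,u2):
    A=[];b=[]
    for m,u in((m1,u1),(m2,u2)):
        o,d=ray(m,u);d=d[0]/np.linalg.norm(d[0]);P=np.eye(3)-np.outer(d,d);A.append(P);b.append(P@o)
    x,*_=np.linalg.lstsq(np.vstack(A),np.hstack(b),rcond=None);return x
def mask(p,roi,lo,hi):
    h=cv2.cvtColor(p,cv2.COLOR_RGB2HSV);k=cv2.inRange(h,np.array(lo),np.array(hi))
    z=np.zeros_like(k);x0,y0,x1,y1=roi;z[y0:y1,x0:x1]=k[y0:y1,x0:x1]
    c=cv2.findContours(z,cv2.RETR_EXTERNAL,cv2.CHAIN_APPROX_NONE)[0]
    return max(c,key=cv2.contourArea)
def cen(c):
    M=cv2.moments(c);return np.array([M["m10"],M["m01"]])/M["m00"]
E
python3 - <<'E'
from h import *
t,s=load("top0"),load("side0")
for n,m,pts in(("t",t,[(321,203),(316,214),(250,200),(237,254),(398,212),(385,215),(262,165)]),("s",s,[(306,202),(300,218),(265,178),(217,186),(362,255)])):
    h=cv2.cvtColor(m["p"],cv2.COLOR_RGB2HSV)
    for u,v in pts: print(n,(u,v),h[v,u],(lambda o,d:(o+d[0]*m["d"][v,u]).round(0))(*ray(m,(u,v))))
def crop(m,x0,y0,x1,y1,f): return cv2.resize(m["p"][y0:y1,x0:x1,::-1],None,fx=f,fy=f,interpolation=cv2.INTER_CUBIC)
a=crop(t,200,140,440,280,3.3);b=crop(s,200,140,400,310,1.6)
W=np.zeros((a.shape[0]+0,a.shape[1],3),np.uint8);W[:]=a
cv2.imwrite("pics/crop0.png",W)
E
```

```text
t (321, 203) [ 17 131 207] [544.   7.  89.]
t (316, 214) [108 184 165] [514.  23.  33.]
t (250, 200) [ 25 161 227] [563. 235.  54.]
t (237, 254) [  1 199 226] [391. 279.  51.]
t (398, 212) [ 16 130 219] [ 509. -235.   93.]
t (385, 215) [  9 177 104] [ 506. -205.   14.]
t (262, 165) [ 16 132 209] [677. 195.  52.]
s (306, 202) [ 17 120 194] [531.  -5.  89.]
s (300, 218) [111 107 134] [510.  -0.  34.]
s (265, 178) [ 17 121 196] [535. 205.  49.]
s (217, 186) [  2 196 203] [398. 278.  47.]
s (362, 255) [ 12 123  85] [ 519. -250.   69.]
```

View pics/crop0.png

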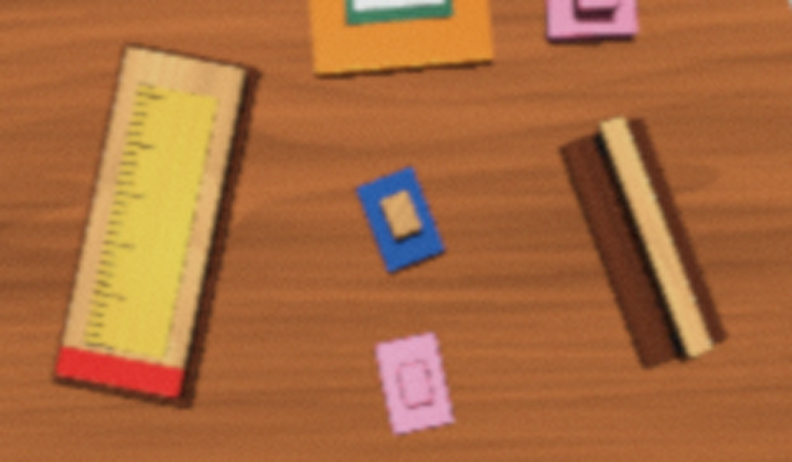

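The close crop shows the blue plate with a wooden handle at crop (400,217), which is the block I want. The pink lookalike is at (415,385). The platen's red end is at the lower left, and the rail is on the right. Next I fit rectangles.

```bash
python3 - <<'E'
from h import *
t,s=load("top0"),load("side0")
def rect(m,c,z):
    w=plane(m,c[:,0,:],z)[:,:2].astype(np.float32);(x,y),(a,b),_=r=cv2.minAreaRect(w)
    q=cv2.boxPoints(r);e=max((q[1]-q[0],q[2]-q[1]),key=np.linalg.norm)
    return np.round([x,y],1),np.round([max(a,b),min(a,b)],1),round(np.degrees(np.arctan2(e[1],e[0]))%180,1)
T=t["p"];S=s["p"]
blue=mask(T,(300,185,345,230),(100,120,80),(125,255,255))
hand=mask(T,(308,190,335,218),(12,60,150),(22,170,255))
pl=mask(T,(210,145,285,270),(0,90,165),(35,255,255))
br=mask(T,(210,145,285,270),(22,90,165),(35,255,255))
red=mask(T,(210,230,285,270),(0,180,165),(6,255,255))
bar=mask(T,(365,170,425,255),(12,60,165),(25,200,255))
for n,c,z in(("blue",blue,36),("handle",hand,86),("platen",pl,52),("brass",br,52),("red",red,52),("bar",bar,90)): print(n,cv2.contourArea(c),rect(t,c,z))
D=t["d"]
def h(c):
    k=np.zeros(D.shape,np.uint8);cv2.drawContours(k,[c],-1,1,-1);k=cv2.erode(k,np.ones((3,3)))
    v,u=np.nonzero(k);o,d=ray(t,np.c_[u,v]);return np.median((o+d*D[v,u][:,None])[:,2]).round(1)
print("depth z",[h(c) for c in(blue,hand,pl,br,bar)])
# two-view heights
sb=mask(S,(285,195,325,235),(100,90,60),(125,255,255));sbar=mask(S,(325,220,385,305),(12,60,130),(25,200,255));sred=mask(S,(200,165,235,205),(0,150,140),(7,255,255))
print("side bar",cv2.boundingRect(sbar),cv2.boundingRect(bar))
def ends(c,ax): 
    p=c[:,0,:];return p[p[:,ax]<=p[:,ax].min()+1].mean(0),p[p[:,ax]>=p[:,ax].max()-1].mean(0)
# red: top-left extremes; compare red centroid from two views
print("red tri",tri(t,cen(red),s,cen(sred)).round(1))
print("bar tri",tri(t,cen(bar),s,cen(sbar)).round(1))
sh=mask(S,(295,195,318,215),(12,60,165),(22,200,255))
print("handle tri",tri(t,cen(hand),s,cen(sh)).round(1),cv2.contourArea(sh), "blue tri",tri(t,cen(blue),s,cen(sb)).round(1))
for n,c in(("pl",pl),("bar",bar)):
  q=plane(t,cv2.boxPoints(cv2.minAreaRect(c)),52 if n=="pl" else 90)[:,:2];print(n,q.round(0).tolist())
E
```

```text
blue 420.5 (array([538.8,   6.7]), array([88. , 55.9]), np.float32(19.6))
handle 76.0 (array([539.5,   7.4]), array([38. , 24.5]), np.float32(18.9))
platen 3598.0 (array([543.4, 251.2]), array([327.9, 120.9]), np.float32(167.7))
brass 1807.5 (array([543.6, 250. ]), array([259. ,  79.4]), np.float32(167.7))
red 278.5 (array([396.3, 283.4]), array([120.9,  26.8]), np.float32(77.7))
bar 1259.0 (array([ 510.6, -223.2]), array([266.5, 186.6]), np.float32(178.5))
depth z [np.float64(39.0), np.float64(84.6), np.float64(50.9), np.float64(51.9), np.float64(3.4)]
side bar (325, 220, 60, 67) (365, 170, 60, 85)
red tri [396.3 284.8  44.1]
bar tri [ 483.1 -212.9  106.6]
handle tri [538.2   8.2  86.1] 157.0 blue tri [539.9   6.8  16.6]
pl [[396.0, 345.0], [718.0, 279.0], [690.0, 158.0], [369.0, 227.0]]
bar [[646.0, -136.0], [641.0, -325.0], [375.0, -312.0], [380.0, -126.0]]
```

Call:
play_rows --motion "0 0 0 0.0418 0.0399 0.005 1;0 0 0 0.0418 0.0399 0.005 1;0 0 0 0.0418 0.0399 0.005 1;0 0 0 0.0418 0.0399 0.005 1;0 0 0 0.0418 0.0399 0.005 1;0 0 0 0.0418 0.0399 0.005 1;0 0 0 0.0418 0.0399 0.005 1;0 0 0 0.0418 0.0399 0.005 1;0 0 0 0.0418 0.0399 0.005 1;0 0 0 0.0418 0.0399 0.005 1;0 0 0 0.0418 0.0399 0.005 1;0 0 0 0.0418 0.0399 0.005 1;0 0 -10 0 0 0 1;0 0 -10 0 0 0 1;0 0 -10 0 0 0 1;0 0 -10 0 0 0 1;0 0 0 0 0 0 1;0 0 0 0 0 0 1"

```text
time: 2.35
eef_pos: [538.4, 7.6, 171.1]
tcp_rot: [0.0, 0.986, 0.167, -0.0]
ft_force: [-0.3, 0.7, -0.1]
gripper_width: 0.997
grasp_force: 0.0
```

```bash
python3 - <<'E'
from h import *
from bench import manip
o=manip.get_obs();print(o["time"],o["eef_pos"],o["tcp_rot"],o["joint_positions"],o["ft_force"])
m=manip.camera_model("wrist");p,d=manip.read_camera("wrist");cv2.imwrite("pics/w1.png",p[:,:,::-1]);np.savez("w1.npz",p=p,d=d,**m)
t=load("top0");D=t["d"];v,u=np.mgrid[165:258,365:425].reshape(2,-1);oo,r=ray(t,np.c_[u,v]);P=oo+r*D[v,u][:,None]
k=P[:,2]>75;print("bar z",np.median(P[k,2]),k.sum());
m2=np.zeros(D.shape,np.uint8);m2[v[k],u[k]]=255
h=cv2.cvtColor(t["p"],cv2.COLOR_RGB2HSV);m2&=cv2.inRange(h,(10,60,140),(30,220,255))
c=max(cv2.findContours(m2,0,1)[0],key=cv2.contourArea);print("bar",cv2.minAreaRect(plane(t,c[:,0],90)[:,:2].astype(np.float32)))
E
```

```text
2.35 [538.41098568   7.5511263  171.14615441] [ 2.44654182e-06  9.85959146e-01  1.66986620e-01 -1.74404502e-04] [ 3.78169709e-01  1.84208717e-01 -3.74530853e-01 -8.02529836e-05
 -1.01239890e+00  1.52821432e+00] [-0.26267001  0.69603103 -0.11484953]
bar z 89.66182430588037 650
bar ((512.5962524414062, -236.20762634277344), (238.80734252929688, 24.58373260498047), 19.127708435058594)
```

View pics/w1.png

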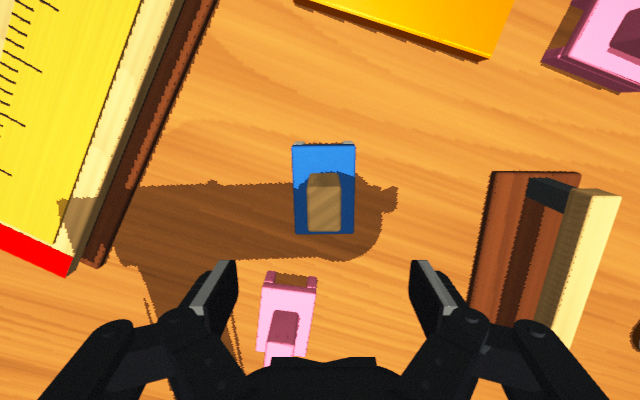

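The wrist view shows the blue block with its handle at (323,203), square to the fingers and centred between them. The red end of the platen is at the left and the rail at the right. Descend and grip.

Call:
play_rows --motion "0 0 0 0.0005 0 0.04 1;0 0 0 0.0005 0 0.04 1;0 0 0 0 0 0.03 1;0 0 0 0 0 0.015 1;0 0 0 0 0 0 1;0 0 0 0 0 0 0;0 0 0 0 0 0 0;0 0 0 0 0 0 0;0 0 0 0 0 0 0;0 0 0 0 0 0 0;0 0 0 0 0 0 0"

```text
time: 3.78
eef_pos: [540.0, 8.0, 47.1]
tcp_rot: [-0.0, 0.986, 0.169, 0.001]
ft_force: [-1.8, 0.0, 6.2]
gripper_width: 0.321
grasp_force: 58.9
```

```bash
python3 - <<'E'
from bench import manip
o=manip.get_obs();print(o)
E
```

```text
{'time': 3.775, 'joint_positions': array([ 3.77973820e-01,  3.33219354e-01, -5.12308088e-01,  2.81890440e-04,
       -7.24084373e-01,  1.53205074e+00]), 'qd': array([-0.00041387,  0.00063652,  0.0004746 , -0.00015955, -0.00154586,
       -0.00059327]), 'joint_torque': array([ 1.37365116e-01, -4.45848691e+01,  1.96571445e+01,  4.54493791e+00,
        4.52319458e-01,  3.84396280e-02]), 'eef_pos': array([539.95795104,   7.95698677,  47.12300715]), 'tcp_rot': array([-3.11003792e-05,  9.85631982e-01,  1.68906000e-01,  5.98772873e-04]), 'ft_force': array([-1.77965686,  0.03085407,  6.23838437]), 'torque': array([ 0.17481333,  0.54691188, -0.05465575]), 'grasp_force': 58.909374475479126, 'gripper_width': 0.3210841159465608}
```

Call:
play_rows --motion "0 0 0 0 0 -0.02 0;0 0 0 0 0 -0.04 0;0 0 0 0 0 -0.04 0;0 0 0 0.0005 -0.0463 0 0;0 0 0 0.0005 -0.0463 0 0;0 0 0 0.0005 -0.0463 0 0;0 0 0 0.0005 -0.0463 0 0;0 0 0 0.0005 -0.0463 0 0;0 0 0 0.0005 -0.0463 0 0;0 0 10.5 0 0 0 0;0 0 10.5 0 0 0 0;0 0 10.5 0 0 0 0;0 0 0 0 0 0 0;0 0 0 0 0 0 0;0 0 0 0 0 0 0"

```text
time: 5.65
eef_pos: [449.8, 270.7, 146.2]
tcp_rot: [0.0, 0.995, -0.104, -0.0]
ft_force: [-1.0, -0.7, -2.4]
gripper_width: 0.319
grasp_force: 60.3
```

```bash
python3 - <<'E'
from h import *
from bench import manip
def R():
    o=manip.get_obs();q=o["tcp_rot"];print(o["time"],o["eef_pos"],q,np.degrees(2*np.arctan2(q[2],q[1])),o["ft_force"],o["torque"],o["gripper_width"])
R()
W=[]
for n in("wrist","top","side"):
    m=manip.camera_model(n);p,d=manip.read_camera(n);np.savez(n+"2.npz",p=p,d=d,**m)
    if n!="top":W.append(cv2.resize(p[:,:,::-1],(480,300)))
cv2.imwrite("pics/w2.png",np.vstack(W))
t=load("top2")
def rect(m,c,z):
    w=plane(m,c[:,0,:],z)[:,:2].astype(np.float32);return cv2.minAreaRect(w)
# brass/side edges from wrist
w=load("wrist2");h=cv2.cvtColor(w["p"],cv2.COLOR_RGB2HSV)
print(h[[40,40,100],[300,340,320]])
R()
E
```

```text
5.65 [449.82186395 270.73049067 146.23921023] [ 4.04905937e-05  9.94583617e-01 -1.03939520e-01 -5.80438495e-05] -11.932142506030182 [-0.98313751 -0.73277627 -2.36199776] [-0.00667885  0.00038327  0.01169963] 0.31854422840291174
[[ 29 185 253]
 [ 28 192 253]
 [ 29 192 253]]
5.8 [449.85453843 270.78514219 146.28938785] [ 1.49905180e-06  9.94517500e-01 -1.04570268e-01 -2.37097657e-05] -12.00481690389999 [ 0.31634036  0.56000785 -2.16857061] [-0.01742702  0.00066709  0.03408253] 0.321767082410551
```

View pics/w2.png

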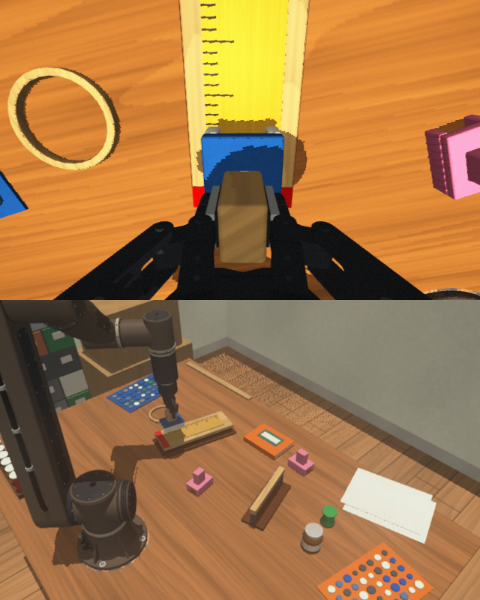

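The wrist view shows the block over the red end, lined up with the rule. The red band shows at both sides, about (198,196) and (287,196) in the half-size picture. I check the lateral offset by number.

```bash
python3 - <<'E'
from h import *
w=load("wrist2");D=w["d"];h=cv2.cvtColor(w["p"],cv2.COLOR_RGB2HSV)
v,u=np.mgrid[0:165,200:450].reshape(2,-1);o,r=ray(w,np.c_[u,v]);P=o+r*D[v,u][:,None]
k=(abs(P[:,2]-51)<8)
print("z",np.median(P[k,2]))
m=np.zeros(D.shape,np.uint8);m[v[k],u[k]]=1
def edges(m):
    L=[];Rr=[]
    for row in range(20,160,4):
        c=np.nonzero(m[row])[0]
        if len(c)>20:L.append((c[0],row));Rr.append((c[-1]+1,row))
    return L,Rr
tcp=np.array([449.85,270.75])
mb=cv2.inRange(h,(24,120,150),(35,255,255));mb[:, :200]=0;mb[:,450:]=0;mb=cv2.morphologyEx(mb,cv2.MORPH_CLOSE,np.ones((5,9)))
for n,mm in(("platen",m),("brass",mb)):
    A=[]
    for e in edges(mm):
        q=plane(w,e,52)[:,:2];x,y,x0,y0=cv2.fitLine(q.astype(np.float32),cv2.DIST_HUBER,0,.01,.01).ravel()
        if x<0:x,y=-x,-y
        A.append((np.degrees(np.arctan2(y,x)).round(2),((tcp-[x0,y0])@[-y,x]).round(1)))
    print(n,A)
# blue plate position: plate top z ~ tcp-47+36
b=mask(w["p"],(250,150,400,260),(100,100,60),(125,255,255));x0,y0,ww,hh=cv2.boundingRect(b);print(x0,y0,ww,hh)
q=plane(w,[(x0,y0+8),(x0+ww,y0+8)],135)[:,:2];mid=q.mean(0);a=np.radians(-12);print("plate width",np.linalg.norm(q[0]-q[1]),"mid lateral vs tcp",(mid-tcp)@[-np.sin(a),np.cos(a)],"front edge ahead",(mid-tcp)@[np.cos(a),np.sin(a)])
E
```

```text
z 51.82603858519589
platen [(np.float32(-12.25), np.float64(-58.3)), (np.float32(-12.35), np.float64(59.2))]
brass [(np.float32(-20.85), np.float64(-65.9)), (np.float32(-12.7), np.float64(57.3))]
268 178 111 80
plate width 59.137531788746756 mid lateral vs tcp -0.22717717295740042 front edge ahead 39.0814529339626
```

Call:
play_rows --motion "0 0 0.3 0 0 0.02 0;0 0 0 0 0 0.015 0;0 0 0 0 0 0.006 0;0 0 0 0 0 0.003 0;0 0 0 0 0 0.003 0;0 0 0 0 0 0.002 0;0 0 0 0 0 0 0;0 0 0 0 0 0 0"

```text
time: 6.8
eef_pos: [450.1, 271.1, 97.7]
tcp_rot: [-0.0, 0.994, -0.108, 0.0]
ft_force: [0.5, -0.6, 0.5]
gripper_width: 0.323
grasp_force: 60.6
```

Call:
play_rows --motion "0 0 0 0 0 0.002 0;0 0 0 0 0 0.002 0;0 0 0 0 0 0 0;0 0 0 0 0 0 0"

```text
time: 7.3
eef_pos: [450.1, 271.0, 93.6]
tcp_rot: [-0.0, 0.994, -0.108, 0.0]
ft_force: [-0.9, -0.6, 5.2]
gripper_width: 0.317
grasp_force: 61.2
```

Call:
play_rows --motion "0 0 0 0.004 0 0 0;0 0 0 0.008 0 0 0;0 0 0 0.008 0 0 0;0 0 0 0.008 0 0 0;0 0 0 0.008 0 0 0;0 0 0 0.008 0 0 0;0 0 0 0.004 0 0 0"

```text
time: 8.18
eef_pos: [496.1, 260.2, 93.0]
tcp_rot: [0.0, 0.994, -0.108, -0.001]
ft_force: [-5.5, 1.6, 5.8]
gripper_width: 0.314
grasp_force: 61.3
```

Call:
play_rows --motion "0 0 0 0.006 0 0 0;0 0 0 0.008 0 0 0;0 0 0 0.008 0 0 0;0 0 0 0.008 0 0 0;0 0 0 0.008 0 0 0;0 0 0 0.006 0 0 0;0 0 0 0.004 0 0 0;0 0 0 0 0 0 0"

```text
time: 9.18
eef_pos: [543.1, 249.9, 93.0]
tcp_rot: [0.0, 0.994, -0.108, -0.001]
ft_force: [-4.4, -0.1, 5.7]
gripper_width: 0.314
grasp_force: 61.3
```

```bash
python3 - <<'E'
from h import *
from bench import manip
o=manip.get_obs();print(o["eef_pos"],o["ft_force"],o["torque"])
w=manip.camera_model("wrist");p,d=manip.read_camera("wrist");np.savez("w3.npz",p=p,d=d,**w);tcp=o["eef_pos"][:2]
a=np.radians(-12.3);c=np.array([543.4,251.0]);u=np.array([np.cos(a),np.sin(a)]);n=np.array([-u[1],u[0]]);print("tcp along/lat",(tcp-c)@u,(tcp-c)@n)
b=mask(p,(250,150,400,260),(100,100,60),(125,255,255));x0,y0,ww,hh=cv2.boundingRect(b);print(x0,y0,ww,hh)
q=plane(w,[(x0,y0+8),(x0+ww,y0+8)],82)[:,:2];m=q.mean(0);print("plate rel tcp",(m-tcp)@u,(m-tcp)@n)
E
```

```text
[543.09102847 249.88619752  93.02878972] [-4.38755963 -0.13263506  5.67067131] [-0.06536967  1.30690002  0.07685259]
tcp along/lat -0.0646054961953653 -1.154056103747059
268 178 111 79
plate rel tcp 39.162874043655314 -0.3143911269602066
```

Steady at the middle, with no slip in the grip. Finish the sweep.

Call:
play_rows --motion "0 0 0 0.006 0 0 0;0 0 0 0.008 0 0 0;0 0 0 0.008 0 0 0;0 0 0 0.008 0 0 0;0 0 0 0.008 0 0 0;0 0 0 0.008 0 0 0;0 0 0 0.008 0 0 0;0 0 0 0.008 0 0 0;0 0 0 0.008 0 0 0;0 0 0 0.008 0 0 0;0 0 0 0.008 0 0 0;0 0 0 0.006 0 0 0;0 0 0 0.003 0 0 0;0 0 0 0 0 0 0"

```text
time: 10.98
eef_pos: [635.7, 229.6, 93.0]
tcp_rot: [0.0, 0.994, -0.108, -0.001]
ft_force: [-4.7, -0.8, 6.4]
gripper_width: 0.318
grasp_force: 61.3
```

Call:
play_rows --motion "0 0 0 0 0 -0.01 0;0 0 0 0 0 -0.03 0;0 0 0 0 0 -0.03 0;0 0 0 0 0 -0.03 0;0 0 0 -0.0021 0.0481 0 0;0 0 0 -0.0021 0.0481 0 0;0 0 0 -0.0021 0.0481 0 0;0 0 0 -0.0021 0.0481 0 0;0 0 0 -0.0021 0.0481 0 0;0 0 0 -0.0021 0.0481 0 0;0 0 0 -0.0021 0.0481 0 0;0 0 0 -0.0021 0.0481 0 0;0 0 0 -0.0021 0.0481 0 0;0 0 0 -0.0021 0.0481 0 0;0 0 -10.5 0 0 0 0;0 0 -10.5 0 0 0 0;0 0 -10.5 0 0 0 0;0 0 0 0 0 0 0;0 0 0 0 0 0 0;0 0 0 0 0 0 0"

```text
time: 13.48
eef_pos: [512.9, -235.4, 193.3]
tcp_rot: [-0.0, 0.986, 0.165, -0.0]
ft_force: [-0.8, -1.1, -2.1]
gripper_width: 0.319
grasp_force: 60.5
```

```bash
python3 - <<'E'
from h import *
from bench import manip
o=manip.get_obs();q=o["tcp_rot"];yaw=2*np.arctan2(q[2],q[1]);print(o["time"],o["eef_pos"],q,np.degrees(yaw),o["ft_force"],o["torque"])
w=manip.camera_model("wrist");p,d=manip.read_camera("wrist");np.savez("w4.npz",p=p,d=d,**w);cv2.imwrite("pics/w4.png",p[:,:,::-1]);tcp=o["eef_pos"][:2]
u=np.array([np.cos(yaw),np.sin(yaw)]);n=np.array([-u[1],u[0]])
b=mask(p,(250,150,400,260),(100,100,60),(125,255,255));x0,y0,ww,hh=cv2.boundingRect(b);print(x0,y0,ww,hh)
g=plane(w,[(x0,y0+8),(x0+ww,y0+8)],o["eef_pos"][2]-11)[:,:2];m=g.mean(0);print("plate rel tcp",(m-tcp)@u,(m-tcp)@n)
v,uu=np.mgrid[0:y0-2,200:450].reshape(2,-1);oo,r=ray(w,np.c_[uu,v]);P=oo+r*d[v,uu][:,None]
k=abs(P[:,2]-90)<8;print("bar z",np.median(P[k,2]),k.sum());M=np.zeros(d.shape,np.uint8);M[v[k],uu[k]]=1
E=[[],[]]
for row in range(0,y0-4,3):
    c=np.nonzero(M[row])[0]
    if len(c)>15:E[0].append((c[0],row));E[1].append((c[-1]+1,row))
for e in E:
    g=plane(w,e,90)[:,:2].astype(np.float32);x,y,a,b2=cv2.fitLine(g,cv2.DIST_HUBER,0,.01,.01).ravel()
    if x<0:x,y=-x,-y
    print("edge",len(g),np.degrees(np.arctan2(y,x)),"tcp lateral",(tcp-[a,b2])@[-y,x])
g=np.array(E[0]+E[1]);print("far end",(plane(w,[g[g[:,1].argmin()]],90)[0,:2]-tcp)@u)
# top view bar estimate
f=np.radians(19.13);c=np.array([512.6,-236.2]);print("top-est along/lat",(tcp-c)@[np.cos(f),np.sin(f)],(tcp-c)@[-np.sin(f),np.cos(f)])
E
```

```text
13.475 [ 512.94877467 -235.35270019  193.28477407] [-3.22020304e-05  9.86269482e-01  1.65143895e-01 -3.47650375e-05] 19.011187461977933 [-0.81944199 -1.08349362 -2.06060363] [-0.00293435 -0.02927234  0.00730977]
268 178 111 79
plate rel tcp 39.21912267761051 -0.23817397813973612
bar z 90.16790705272297 3674
edge 40 18.252783 tcp lateral -11.322374284762967
edge 40 18.764917 tcp lateral 13.120706383148791
far end 114.97461736708723
top-est along/lat 0.6071852881492161 0.6862118880000619
```

View pics/w4.png

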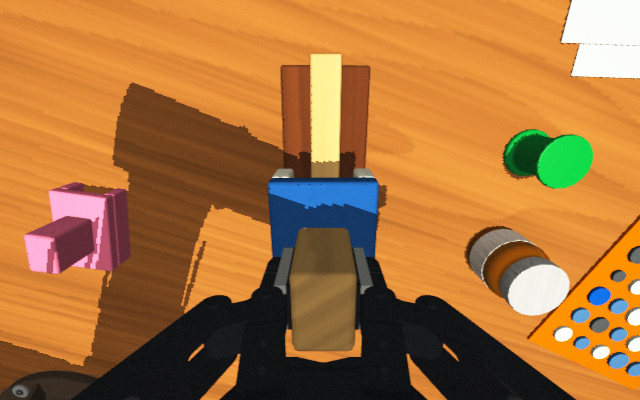

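The block is square over the bar, with the bar's far part at (326,110) and the block at (323,215). It sits about 1 mm left of the centreline. Lower it slowly.

Call:
play_rows --motion "0 0 0.3 0 0.0008 0.02 0;0 0 0 0 0 0.02 0;0 0 0 0 0 0.018 0;0 0 0 0 0 0.01 0;0 0 0 0 0 0.006 0;0 0 0 0 0 0.003 0;0 0 0 0 0 0.002 0;0 0 0 0 0 0 0;0 0 0 0 0 0 0"

```text
time: 14.65
eef_pos: [513.4, -236.2, 114.6]
tcp_rot: [0.0, 0.987, 0.164, 0.0]
ft_force: [-0.5, -0.8, -1.9]
gripper_width: 0.322
grasp_force: 60.7
```

Call:
play_rows --motion "0 0 0 0 0 0.001 0;0 0 0 0 0 0.001 0;0 0 0 0 0 0 0;0 0 0 0 0 0 0"

```text
time: 15.15
eef_pos: [513.4, -236.2, 113.1]
tcp_rot: [0.0, 0.986, 0.164, 0.0]
ft_force: [-2.3, 1.9, 5.7]
gripper_width: 0.323
grasp_force: 61.3
```

Call:
play_rows --motion "0 0 0 0 0 -0.0007 0;0 0 0 0 0 0 0;0 0 0 0 0 0 1;0 0 0 0 0 0 1;0 0 0 0 0 0 1;0 0 0 0 0 0 1;0 0 0 0 0 0 1;0 0 0 0 0 -0.02 1;0 0 0 0 0 -0.04 1;0 0 0 0 0 -0.05 1;0 0 0 0 0 -0.05 1;0 0 0 0 0 0 1;0 0 0 0 0 0 1"

```text
time: 16.77
eef_pos: [513.0, -235.9, 272.7]
tcp_rot: [-0.0, 0.987, 0.164, 0.0]
ft_force: [0.5, -0.2, -0.4]
gripper_width: 0.998
grasp_force: 0.0
```

```bash
python3 - <<'E'
from h import *
from bench import manip
W=[]
for n in("wrist","side"):
    w=manip.camera_model(n);p,d=manip.read_camera(n);W.append(p[:,:,::-1])
    if n=="wrist":
        for nm,lo,hi,z0,z1 in(("plate",(100,80,40),(125,255,255),95,110),):
            v,u=np.mgrid[0:400,0:640].reshape(2,-1);o,r=ray(w,np.c_[u,v]);P=o+r*d[v,u][:,None]
            k=(cv2.inRange(cv2.cvtColor(p,cv2.COLOR_RGB2HSV),lo,hi).ravel()>0)&(np.hypot(P[:,0]-513,P[:,1]+236)<70)&(abs(P[:,2]-102)<8)
            A=np.c_[P[k,:2]-[513,-236],np.ones(k.sum())];s=np.linalg.lstsq(A,P[k,2],rcond=None)[0];print(nm,k.sum(),"z",s,cv2.minAreaRect(P[k,:2].astype(np.float32)))
cv2.imwrite("pics/end.png",cv2.resize(np.vstack([W[0],W[1]]),(480,600)))
E
```

```text
plate 2897 z [-4.14673734e-03  6.28423913e-04  1.02017601e+02] ((510.62054443359375, -236.81826782226562), (89.291259765625, 59.41251754760742), 19.21333885192871)
```

View pics/end.png

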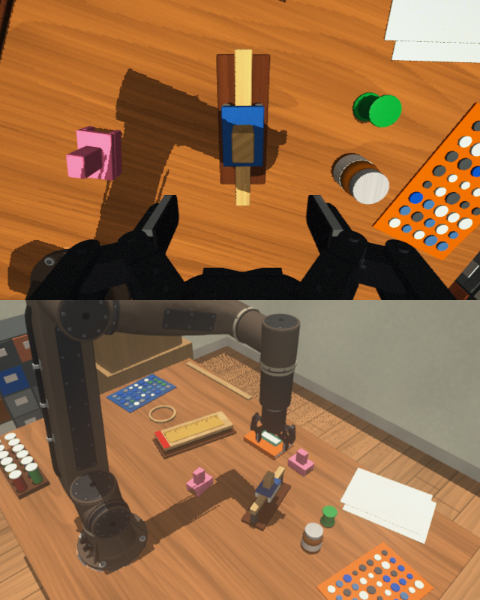

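The block sits level astride the rail: plate top at 102 mm, so soles at 66 mm, centred and aligned. The gripper is clear of it at the top of the view. I hand in.

```bash
python3 -c "
from bench import manip
print(manip.close_job())"
```

```text
the job is handed in; nothing more can be done
None
```

I swept the rule from the red end to the plain end in one pass at roughly 8 N, then parked the block level astride the middle of the rail and handed the job in at about 17 s; no verdict came back.

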